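Open the weight-set case beside the balance

TASK

Open the wooden weight-set case for the balance check: press down the steel release tab on its front and let the lid spring up by itself, then push the raised lid back until it is fully open and stays open by itself, and take the hand away. Only press and push gently: grasp and lift nothing, do not shove the case along the bench, and leave the brass weights in it, the balance with its tare knob, the ore lump, the marble cube and the glass boat alone.

Things in the scene. Friction and masses are not known exactly. Their poses are not given: they have to be found in the camera images.
- case: wooden case, 130 deep (x) x 150 wide (y) x 56 high without lid, 65.5 mm high with the lid shut, standing loose on the bench, 1.6 kg; origin at the centre of its underside; own -x points from the case to its front (the side with the tab, turned roughly to the robot), +x to the hinge side, +y along the hinge, z up. Front face at x = -65 mm. It may slide at a sideways push of some 8 N and tips if shoved high up
- case_hinge (a point): middle of the lid's hinge line, fixed to the case at its rear top edge: 65 mm behind the case's origin (+x) and 57 mm above its underside; same axes as the case
- lid (a joint): angle of the lid, rad: 0 shut and latched, grows as it opens upwards and backwards about the hinge line (edge up and to the case's +x). The spring lifts it to 1.05 in about 1 to 2 s and no farther; from there it swings freely and lightly (a push of 1 to 2 N); its own weight brings it back below 1.57 (upright) and holds it open beyond; end stop at 1.95
- lid_edge (a point): middle of the lid's free front edge, 130 mm from the hinge line; it moves with the lid. The lid is a flat board 130 x 150 x 8 mm of smooth varnished wood (friction about 0.3); its underside is plain but for a small steel catch, 12 mm wide and 21 mm deep, close to the front edge at its +y end (60 mm from the middle)
- tab (a joint): travel of the release tab straight down, m: 0 up, 0.008 fully down; about 2 N to start and 5 N fully down; the latch lets go at about 0.0045; it springs back when released
- tab_top (a point): middle of the tab's upper face; the tab is a flat steel ledge 40 mm wide (y), sticking 32 mm out from the middle of the case's front, its upper face 40 mm above the bench (25 mm below the top of the lid); it moves with the tab. The point lies 17 mm in front of the front face
- weight_l_center (a point): centre of the large brass weight's body (28 mm across, 36 mm high with its small knob), which stands loose in a well of the case under the lid, not to be disturbed
- weight_m_center (a point): centre of the middle brass weight's body (23 mm across, 32 mm high with its small knob), which stands loose in a well of the case under the lid, not to be disturbed
- weight_s_center (a point): centre of the small brass weight's body (18 mm across, 28 mm high with its small knob), which stands loose in a well of the case under the lid, not to be disturbed
- balance: chrome balance, 200 deep x 170 wide, 80 mm high at its round pan, fixed to the bench; origin at the centre of its underside, front to own -x
- tare (a joint): travel of the balance's round black tare knob (30 mm across) when pressed, m, up to 0.005; leave it alone
- ore: rusty iron ore lump, about 75 x 55 mm and 48 mm high, loose; origin at the centre of its underside
- boat: glass weighing boat, an open tray 80 x 52 x 16 mm with a spout to its own -x, loose; origin at the centre of its underside
- marble_cube: pale marble cube of 42 mm, loose; origin at the centre of its underside
Things that resemble listed ones, but are neither listed nor needed, are in the scene too. There is more than one size of the case; the job needs the middle-sized.

How it is judged:
On the way, in this order (a step that is already met when the one before it is completed fails the run):
1. the release tab is pressed down (3.5 mm or more) while the lid is still shut (value of joint tab above 0.0035 m and value of joint lid below 0.3 rad).
2. the lid has sprung up by itself (0.85 to 1.2 rad, with no finger on it) (value of joint lid between 0.85 and 1.2 rad and contact force between each of the arm, the fingers and lid below 0.3 N), for 0.1 s.
At the end, for the whole second after the job is handed in: the lid stands at 1.75 rad or more (stop at 1.95) and at rest, the tab has sprung back, the case stands flat within 30 mm of where it was, the samples and boat within 20 mm of their places and the weights are down in their wells (value of joint lid above 1.75 rad and velocity of joint lid between -0.05 and 0.05 rad/s and value of joint tab below 0.002 m and distance of case from where it was at the start of the episode below 0.03 m and angle between case's own z axis and vertical below 0.03 rad and linear speed of case below 0.02 m/s and distance of each of ore, boat, marble_cube from where it was at the start of the episode below 0.02 m and z of each of weight_l_center, weight_m_center, weight_s_center in the frame of case below 0.03 m); the robot touches nothing.
It fails at once if the case is lifted, tipped or shoved more than 40 mm (height (world z) of case above 0.01 m or angle between case's own z axis and vertical above 0.15 rad or distance of case from where it was at the start of the episode above 0.04 m).
It fails at once if the lid or the case is pushed with more than 35 N (contact force between the fingers and lid above 35 N or contact force between the fingers and case above 35 N).
It fails at once if a weight is lifted from its well (z of weight_l_center in the frame of case above 0.031 m or z of weight_m_center in the frame of case above 0.029 m or z of weight_s_center in the frame of case above 0.027 m).
It fails at once if a sample or the boat is moved more than 20 mm or lifted (distance of any of ore, boat, marble_cube from where it was at the start of the episode above 0.02 m or height (world z) of any of ore, boat, marble_cube above 0.01 m).
It fails at once if the balance is pushed or its tare knob pressed (value of joint tare above 0.002 m or contact force between any of the fingers, the arm and balance above 5 N).
It also fails if it takes over 48 s, if anything falls off the work surface, if the arm or the gripper's body presses on something with over 40 N, if the wrist force passes 120 N, or if a joint passes its speed limit or range.

ROBOT

A 6-joint arm with a two-finger parallel gripper is mounted at the origin on the work surface. World frame = base frame: x ahead of the robot, y to its left, z up, the work surface at z = 0. Lengths are in m, angles in rad, forces in N, time in s.
With the tool pointing down it reaches from about 0.375 to 0.975 m from the base axis. Payload 3.8 kg.
Tool frame: the origin (TCP) lies midway between the tips of the shut fingers; the grasp point (between the pads) lies 19 mm behind it; x points along the fingers, y is the direction in which the jaws open and shut, and the axes are right-handed (so a half turn about x gives the same grasp; the last joint's range is limited). The gripper opens to 85 mm and grips with 20 to 120 N. Pads are 22 mm wide; open, the fingers measure 114 mm over their backs; the gripper's body (76 mm by 85 mm) begins 54 mm behind the grasp point. The pads swing forward as they close: fully open they stand 13 mm farther back than shut.
Start: joints at [1.308, 0.264, 1.604, -0, 1.274, -0.037], TCP at [0.151, 0.658, 0.231] pointing down, gripper open.
Joint ranges: [-2.63, 2.63], [-0.94, 2.18], [0.31, 2.57], [-1.31, 4.45], [0, 2.66], [-2.55, 2.55]. Speed limits (rad/s): [2.57, 2.57, 3.14, 3.14, 3.14, 3.14].

INTERFACE

Orientations are given as a rotation vector (axis times angle).
In Python, from workcell import read_state, read_camera, get_calibration, finish_job gives the robot as it stands. The module is installed in compiled form; this text tells all that it offers.
- The arm moves only by the shell command python3 -m creep 'ROWS' [FORCE]. ROWS is JSON, a list of rows, each a list of 3 entries, a list of its own where there are three numbers: the closure in counts, from 0 (fully open) to 255 (shut), then the shift along the world's x, y, z in mm, then the turn about the world's z in rad. In form: [[hand, [tx, ty, tz], spin], ...]. A call has exactly 8 rows; each row shifts and turns the commanded pose from where the row before left it; what a row does not reach is not made up. A row lasts 1/12 s, in which the tool goes at most 41.7 mm and 7.16 degrees, less where a joint would pass 70% of its speed; a pose out of reach is approached as far as the arm can. A call is refused whole if a number of a shift passes 41.7 or a number of a turn 0.125, either way. A call with a gripper value outside its range is refused whole. The fingers move at their own pace and stop on an object; FORCE is the grip in N (left out, the last holds). Time passes only in rows, so rows that do not move let the fingers close, or fill a call up. It gives the time, the measured TCP pose, the force and the opening at its end, in the units of the state.
- read_state(): the state, without advancing time (a new reading comes with each control period).
- read_camera(name): name is "scene" or "side" or "wrist"; returns (picture, depth): 480x640x3 uint8, blue, green, red; 480x640 float32, m along the optical axis (not along the pixel's ray), 0 where there is no reading.
- get_calibration(name): a dict with "K" (3x3 intrinsics, pixels), "eye" and "orientation" of the camera in the world. Camera axes: x right, y down, z forward; pixel columns grow to the right and rows downward; lengths in m; the calibration is good to about 2 mm. A picture is of the moment at which its call begins: read the wrist's pose just before it. get_calibration takes no time and is no camera call; for the wrist camera it gives the pose at the moment of the call.
- finish_job(): hands the job in, once; it reports no verdict.
The state is a dict: "time": time; "q": joint angles; "joint_vel": joint speeds; "joint_torque": joint torques, N m; "tool_pos": TCP position; "tcp_rot": TCP orientation; "wrist_force": force on the tool from outside, world axes, zero at the start; "torque": the same for the moment, N m; "width": opening from 0.0 (shut) to 1.0 (fully open).
Only numpy, scipy, OpenCV 4.12 (cv2) and the standard library are available. Lean on these libraries where they do the work, as an engineer would, in place of code of your own. Each camera call takes 0.05 s, during which the arm holds its last target.

## Working session

There is one attempt and no reset: what is moved stays moved. The work goes in short steps, Python scripts to look and compute and a shell command to move; the robot and the scene stay as the last step left them, time stands still between calls to the robot, and variables do not carry over. Pictures are saved under pics/ and viewed, and the job is handed in when it is done.

```bash
mkdir -p pics; cat > h.py <<'E'
import numpy as np,cv2
from workcell import *
def snap(n,tag):
    c=get_calibration(n); p,d=read_camera(n)
    cv2.imwrite(f'pics/{tag}.png',p); np.savez(f'pics/{tag}.npz',p=p,d=d,K=c['K'],eye=c['eye'],o=np.array(c['orientation']))
    return p,d,c
def load(tag): return np.load(f'pics/{tag}.npz')
def R(o):
    o=np.array(o,float)
    return o if o.shape==(3,3) else cv2.Rodrigues(o)[0]
def pt(z,u,v,r=0):
    d=z['d'][v-r:v+r+1,u-r:u+r+1]; d=np.median(d[d>0]) if (d>0).any() else 0
    K=z['K']; c=np.array([(u-K[0,2])/K[0,0]*d,(v-K[1,2])/K[1,1]*d,d])
    return R(z['o'])@c+z['eye']
def crop(tag,x0,y0,x1,y1,s,out):
    p=load(tag)['p'][y0:y1,x0:x1]; cv2.imwrite(f'pics/{out}.png',cv2.resize(p,None,fx=s,fy=s,interpolation=cv2.INTER_CUBIC))
E
python3 - <<'E'
from h import *
for n in('scene','side','wrist'):
    p,d,c=snap(n,n+'0'); print(n,c)
print(read_state())
E
```

```text
scene {'K': array([[474.47673287,   0.        , 324.09292535],
       [  0.        , 474.47673287, 237.39667108],
       [  0.        ,   0.        ,   1.        ]]), 'eye': array([1.65421904, 0.33153421, 0.78302152]), 'orientation': array([-1.39425986, -1.87624797,  1.04846379])}
side {'K': array([[456.90424863,   0.        , 313.87524625],
       [  0.        , 456.90424863, 233.39186731],
       [  0.        ,   0.        ,   1.        ]]), 'eye': array([ 0.1508393 , -0.70521804,  0.99108929]), 'orientation': array([-2.33449545,  0.6794003 , -0.23088164])}
wrist {'K': array([[391.58700461,   0.        , 323.318492  ],
       [  0.        , 391.58700461, 236.56720645],
       [  0.        ,   0.        ,   1.        ]]), 'eye': array([0.08246904, 0.67195457, 0.3739017 ]), 'orientation': array([2.27266658, 1.81187969, 0.25694233])}
{'time': 0.15, 'q': array([ 1.30811012e+00,  2.64590634e-01,  1.60511244e+00,  2.08281655e-06,
        1.27374022e+00, -3.68999054e-02]), 'joint_vel': array([-7.86714284e-04, -4.40921000e-03, -3.15618586e-03, -5.01892074e-05,
        1.43921860e-03, -8.70177143e-04]), 'joint_torque': array([ 1.30004868e-03, -5.15908277e+01, -3.67957270e+01,  1.91857410e-07,
        8.07714590e-03, -8.18492879e-06]), 'tool_pos': array([0.15095759, 0.65728107, 0.2302128 ]), 'tcp_rot': array([ 0.17583179,  1.56379553, -0.17871086]), 'wrist_force': array([0.82296311, 0.65486162, 0.30051109]), 'torque': array([ 0.05575942, -0.00907376, -0.00191201]), 'width': 1.0016463410666718}
```

View pics/scene0.png

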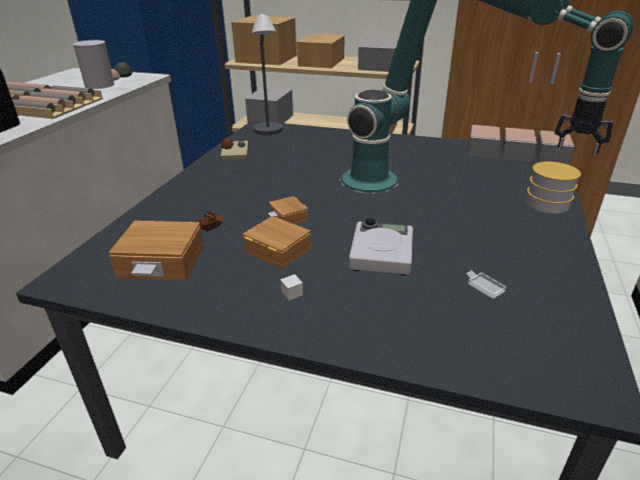

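View pics/side0.png

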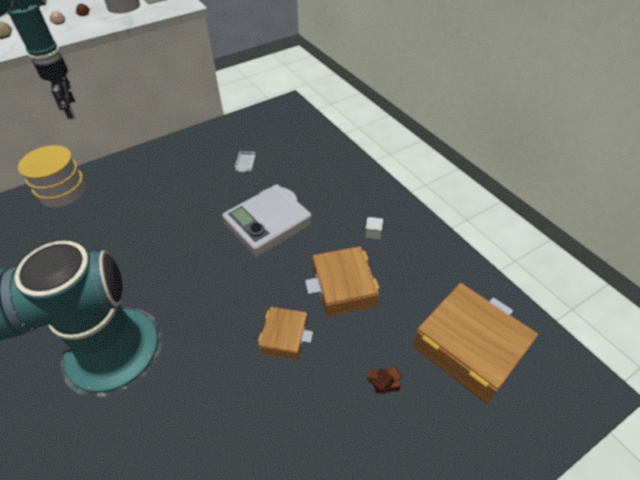

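View pics/wrist0.png

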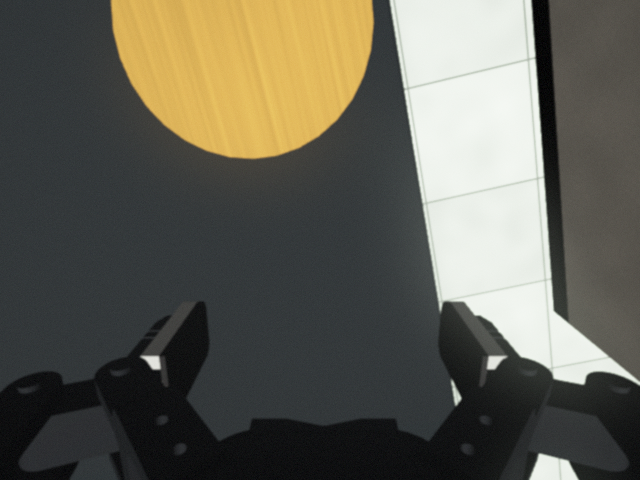

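The three candidates, as scene / side pixels:
- Large case: (157,248) / (478,340)
- Middle case: (277,240) / (346,278), with its tab at side (313,286) facing the robot
- Small case: (290,208) / (284,332)

The middle one fits the description. I'll check it in a close crop.

```bash
python3 - <<'E'
from h import *
crop('side0',290,230,400,330,7,'s_c'); crop('scene0',220,180,340,310,5,'sc_c')
E
```

```text
(no output)
```

View pics/s_c.png

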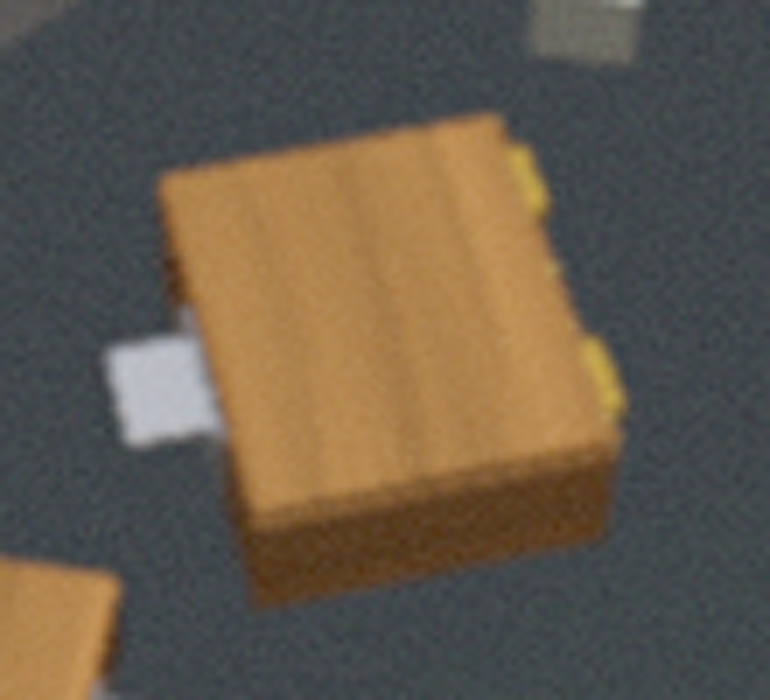

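View pics/sc_c.png

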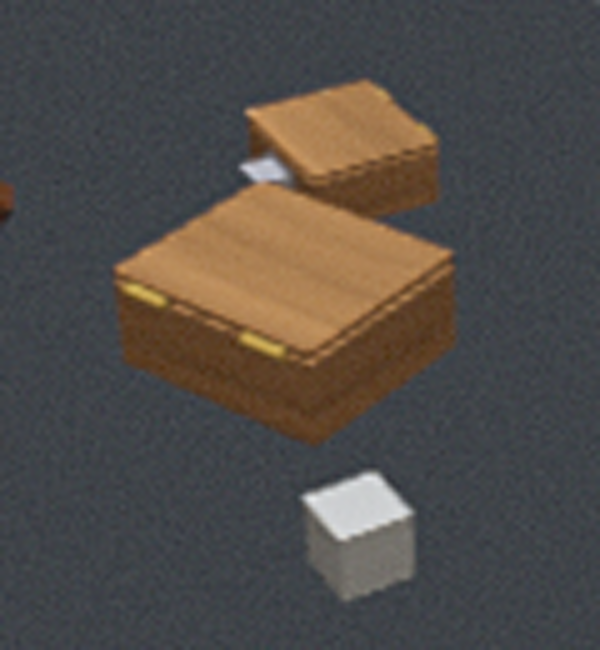

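The side crop shows the middle case. Its lid corners are at about side (313,255), (361,247), (379,293) and (326,304), and its tab at about (313,286). The small case sits just lower-left. Next I'll triangulate.

```bash
cat >> h.py <<'E'
def ray(z,u,v):
    K=z['K']; return np.array(z['eye']),R(z['o'])@np.array([(u-K[0,2])/K[0,0],(v-K[1,2])/K[1,1],1])
def onz(z,u,v,h):
    e,r=ray(z,u,v); return e+r*(h-e[2])/r[2]
def tri(rs):
    A=0;b=0
    for e,r in rs:
        r=r/np.linalg.norm(r);P=np.eye(3)-np.outer(r,r);A=A+P;b=b+P@e
    return np.linalg.solve(A,b)
E
python3 - <<'E'
from h import *
np.set_printoptions(precision=4,suppress=True)
s=load('side0');c=load('scene0')
S=[(312.9,255.4),(361.4,246.7),(378.6,292.9),(326.4,303.6)]
C=[(311,231.6),(281,252),(243,233.6),(272,217)]
P=[]
for a,b in zip(S,C):
    P.append(tri([ray(s,*a),ray(c,*b)])); print(P[-1],onz(s,*a,.0655)[:2],onz(c,*b,.0655)[:2])
P=np.array(P);print('edges',[np.linalg.norm(P[i]-P[(i+1)%4]) for i in range(4)],'ctr',P.mean(0))
d=P[1]-P[0]+P[2]-P[3];print('yaw',np.arctan2(d[1],d[0]))
d=P[0]-P[3]+P[1]-P[2];print('yaw2',np.arctan2(-d[0],d[1]))
for u,v in[(105,350),(190,335),(218,432),(130,445)]: print('tab',onz(s,290+u/7,230+v/7,.04)[:2])
print('depth tab',pt(s,312,286,1),'lid',pt(s,346,275,1))
for n,u,v,h in[('cube',374,220,.042),('ore',384,377,.03),('small case near tab',304,312,.03),('smalltab',308,336,.03),('smallcorner',272,307,.04),('bal corner',259,252,.0),('bal corner2',310,215,.06)]: print(n,onz(s,u,v,h),pt(s,u,v,1))
E
```

```text
[ 0.5283 -0.0606  0.0599] [ 0.5265 -0.0659] [ 0.5355 -0.0568]
[ 0.6521 -0.1057  0.0592] [ 0.649  -0.1104] [ 0.6604 -0.1016]
[ 0.5988 -0.247   0.0624] [ 0.5984 -0.2506] [ 0.6015 -0.2429]
[ 0.4777 -0.2041  0.0595] [ 0.4758 -0.2078] [ 0.487  -0.1993]
edges [np.float64(0.13184933857749556), np.float64(0.15099975412148336), np.float64(0.12850713393447794), np.float64(0.1520904657137665)] ctr [ 0.5642 -0.1543  0.0603]
yaw -0.34500876160563604
yaw2 -0.35004456699605335
tab [ 0.4775 -0.1054]
tab [ 0.507  -0.1165]
tab [ 0.4927 -0.1578]
tab [ 0.4635 -0.1455]
depth tab [ 0.4829 -0.1304  0.0394] lid [ 0.5631 -0.1635  0.0646]
cube [ 0.7494 -0.0349  0.042 ] [ 0.7491 -0.0352  0.0425]
ore [ 0.4913 -0.4152  0.03  ] [ 0.4861 -0.4196  0.0447]
small case near tab [ 0.4292 -0.1794  0.03  ] [ 0.4382 -0.1624 -0.001 ]
smalltab [ 0.4034 -0.2401  0.03  ] [ 0.4037 -0.2395  0.0286]
smallcorner [ 0.368  -0.1306  0.04  ] [ 0.367  -0.1334  0.0446]
bal corner [0.4327 0.0718 0.    ] [0.425  0.0506 0.0271]
bal corner2 [0.599  0.0661 0.06  ] [0.6056 0.0774 0.0463]
```

```bash
python3 - <<'E'
from h import *
np.set_printoptions(precision=4,suppress=True)
s=load('side0')
print(pt(s,48,160,1), pt(s,55,198,0))
r=R(read_state()['tcp_rot']);print(r)
print('yaw jaw',np.arctan2(r[1,1],r[0,1]),'hinge dir',np.pi/2-.348)
y=-.348;c=np.array([.563,-.158]);f=np.array([-np.cos(y),-np.sin(y)])
for d in(65,82,85,150): print(d,c+f*d/1000)
E
```

```text
[0.0289 0.635  0.1256] [-0.0021  0.5706  0.036 ]
[[-0.0005  0.2239  0.9746]
 [-0.0018  0.9746 -0.2239]
 [-1.     -0.0018 -0.0001]]
yaw jaw 1.3450094749628174 hinge dir 1.2227963267948967
65 [ 0.5019 -0.1358]
82 [ 0.4859 -0.13  ]
85 [ 0.4831 -0.129 ]
150 [ 0.422  -0.1068]
```

```bash
python3 -m creep '[[255,[25,-32,0],-0.03],[255,[25,-32,0],-0.03],[255,[25,-32,0],-0.03],[255,[25,-32,0],-0.032],[255,[25,-32,0],0],[255,[25,-32,0],0],[255,[25,-32,0],0],[255,[25,-32,0],0]]' 20
python3 -m creep '[[255,[12,-38,0],0],[255,[12,-38,0],0],[255,[12,-38,0],0],[255,[12,-38,0],0],[255,[12,-38,0],0],[255,[12,-38,0],0],[255,[12,-38,0],0],[255,[12,-38,0],0]]'
```

```text
time: 0.82
tool_pos: [0.3517, 0.4, 0.2311]
tcp_rot: [0.272, 1.554, -0.273]
wrist_force: [1.0, 0.3, 1.3]
width: -0.004
time: 1.48
tool_pos: [0.447, 0.0959, 0.2313]
tcp_rot: [0.273, 1.553, -0.273]
wrist_force: [1.3, -0.2, -0.1]
width: -0.004
```

```bash
python3 -m creep '[[255,[2,-38,0],0],[255,[2,-38,0],0],[255,[2,-38,0],0],[255,[2,-38,0],0],[255,[2,-38,0],0],[255,[0,-20,0],0],[255,[0,0,0],0],[255,[0,0,0],0]]'
python3 - <<'E'
from h import *
r=R(read_state()['tcp_rot']);print(np.arctan2(r[1,1],r[0,1]))
snap('wrist','w1');snap('side','s1')
E
```

```text
time: 2.15
tool_pos: [0.4567, -0.113, 0.2309]
tcp_rot: [0.276, 1.554, -0.275]
wrist_force: [0.5, 0.0, 0.2]
width: -0.0
1.2199535178546104
```

View pics/w1.png

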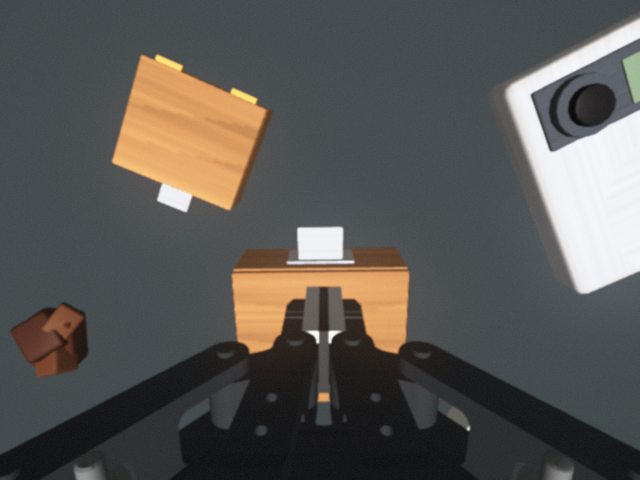

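The wrist view shows the tab at about (298..343, 228..260), square to the image, with the lid below it.

```bash
python3 - <<'E'
from h import *
np.set_printoptions(precision=4,suppress=True)
z=load('w1')
for p in[(298,228),(343,228),(344,260),(297,260)]: print(onz(z,*p,.04)[:2])
print(pt(z,320,243,2), pt(z,260,320,2),pt(z,384,320,2))
P=[onz(z,*p,.0655)[:2] for p in[(233,272),(408,271)]];print('front lid edge',P,np.subtract(P[1],P[0]))
print('tri tab ctr', tri([ray(z,320.5,239),ray(load('side0'),290+150/7,230+392/7)]))
crop('s1',250,180,450,330,4,'s1c')
E
```

```text
[ 0.4675 -0.1418]
[ 0.4812 -0.1044]
[ 0.5098 -0.1135]
[ 0.4952 -0.1535]
[ 0.4869 -0.1282  0.0412] [ 0.5274 -0.1987  0.0673] [ 0.5646 -0.0971  0.0671]
front lid edge [array([ 0.4787, -0.2034]), array([ 0.5286, -0.0642])] [0.0499 0.1392]
tri tab ctr [ 0.4842 -0.127   0.0352]
```

View pics/s1c.png

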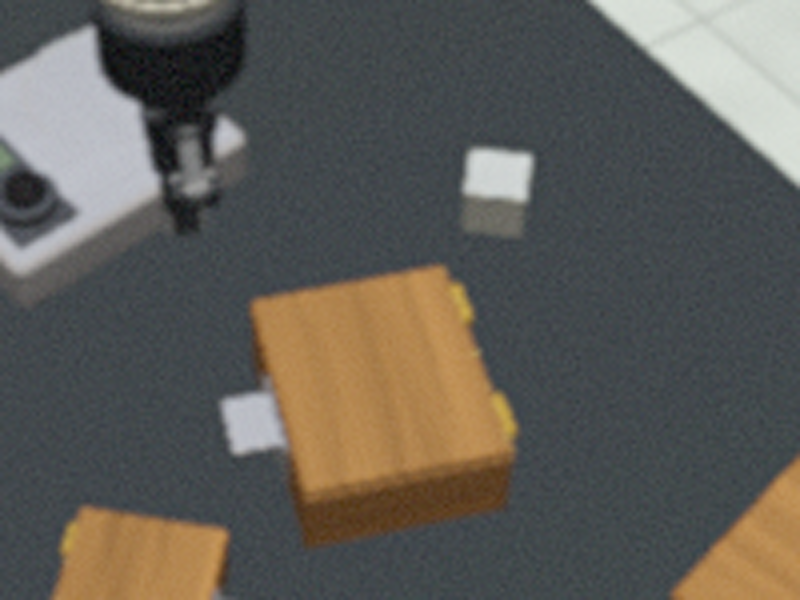

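```bash
python3 -m creep '[[255,[13,-7,-30],0],[255,[14,-7,-35],0],[255,[0,0,-35],0],[255,[0,0,-35],0],[255,[0,0,-25],0],[255,[0,0,-16],0],[255,[0,0,-5],0],[255,[0,0,0],0]]'
python3 - <<'E'
from h import *
snap('wrist','w2');snap('side','s2'); crop('w2',200,150,450,400,3,'w2c');crop('s2',270,210,400,330,5,'s2c');print(read_state()['tool_pos'])
E
```

```text
time: 2.92
tool_pos: [0.4827, -0.1244, 0.0487]
tcp_rot: [0.272, 1.558, -0.271]
wrist_force: [0.2, 0.4, 0.5]
width: -0.0
[ 0.4851352  -0.12557208  0.05131255]
```

View pics/w2c.png

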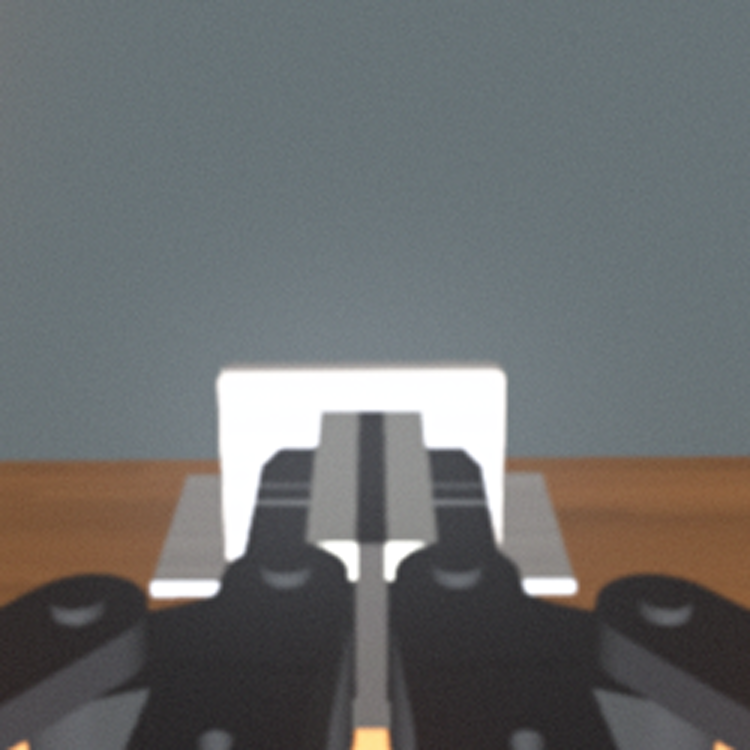

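View pics/s2c.png

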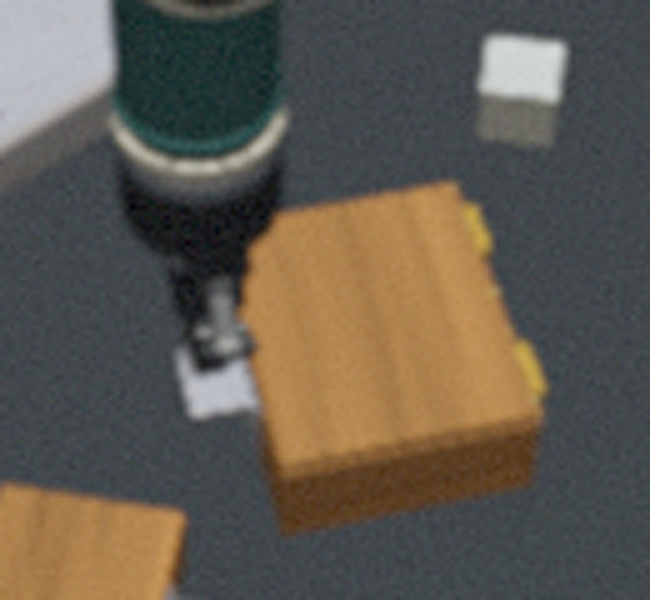

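The tip is centred over the tab in y and lies within it in depth. I'll descend slowly to first contact.

```bash
python3 -m creep '[[255,[0,0,-3],0],[255,[0,0,-2],0],[255,[0,0,-1],0],[255,[0,0,-1],0],[255,[0,0,-1],0],[255,[0,0,-1],0],[255,[0,0,0],0],[255,[0,0,0],0]]'
python3 - <<'E'
from h import *
for i in range(3):
    snap('side','s3');s=read_state();print(s['tool_pos'],s['wrist_force'],s['q'])
E
```

```text
time: 3.68
tool_pos: [0.484, -0.1262, 0.0412]
tcp_rot: [0.273, 1.554, -0.273]
wrist_force: [-0.3, 0.2, 0.6]
width: 0.0
[ 0.48406983 -0.1261648   0.0412308 ] [-1.28533926  0.59425542 -0.40103609] [-3.04758208e-01  1.39130659e-01  2.14117968e+00  5.92698389e-07
  8.61386013e-01 -1.52766545e+00]
[ 0.48410563 -0.12617515  0.04126144] [-0.26356221 -0.37895056  0.84901273] [-3.04756744e-01  1.39124041e-01  2.14111590e+00  1.09745748e-06
  8.61414412e-01 -1.52767373e+00]
[ 0.48412626 -0.1261774   0.04127347] [-0.1313048  -0.86817628 -0.26762978] [-3.04747092e-01  1.39123302e-01  2.14108872e+00 -1.83699166e-06
  8.61411726e-01 -1.52766036e+00]
```

```bash
python3 -m creep '[[255,[0,0,-1],0],[255,[0,0,-1],0],[255,[0,0,0],0],[255,[0,0,0],0],[255,[0,0,0],0],[255,[0,0,0],0],[255,[0,0,0],0],[255,[0,0,0],0]]'
```

```text
time: 4.5
tool_pos: [0.4843, -0.1262, 0.0394]
tcp_rot: [0.273, 1.553, -0.273]
wrist_force: [0.3, 0.2, 1.7]
width: 0.001
```

```bash
python3 -m creep '[[255,[0,0,-3],0],[255,[0,0,-3],0],[255,[0,0,-0.5],0],[255,[0,0,0],0],[255,[-15,5,35],0],[255,[-28,10,25],0],[255,[-28,10,25],0],[255,[0,0,20],0]]'
python3 - <<'E'
from h import *
for i in range(2): snap('side','s4%d'%i)
print(read_state()['tool_pos'])
crop('s41',250,180,450,330,4,'s4c')
E
```

```text
time: 5.17
tool_pos: [0.4073, -0.0991, 0.1368]
tcp_rot: [0.274, 1.561, -0.272]
wrist_force: [0.8, -0.1, -1.3]
width: 0.003
[ 0.41450452 -0.10146754  0.14066881]
```

View pics/s4c.png

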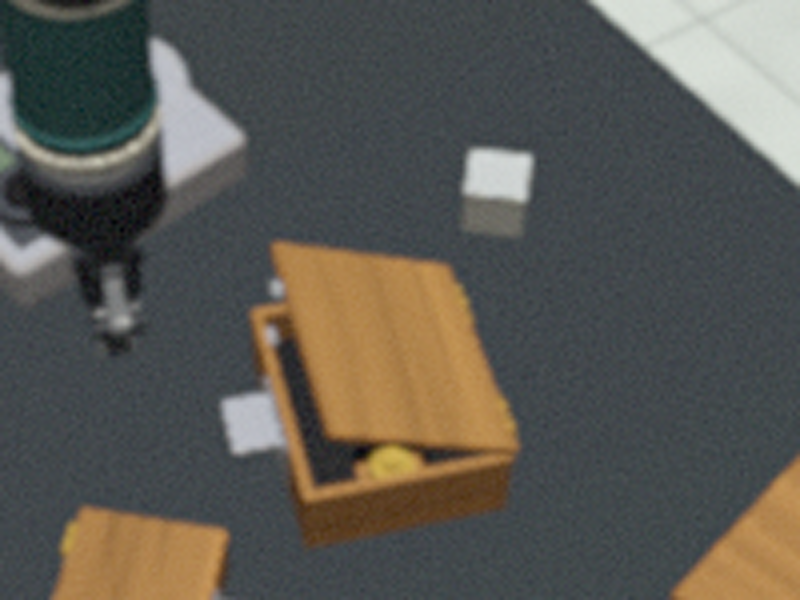

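The latch has let go and the lid is rising, with no contact and the case unmoved. I'll wait for it to settle.

```bash
for i in 1 2; do python3 -m creep '[[255,[0,0,0],0],[255,[0,0,0],0],[255,[0,0,0],0],[255,[0,0,0],0],[255,[0,0,0],0],[255,[0,0,0],0],[255,[0,0,0],0],[255,[0,0,0],0]]'; done
python3 - <<'E'
from h import *
snap('side','s5');snap('scene','c5')
crop('s5',250,180,450,330,4,'s5c');crop('c5',220,150,350,280,5,'c5c')
E
```

```text
time: 5.93
tool_pos: [0.4131, -0.1011, 0.1375]
tcp_rot: [0.273, 1.554, -0.273]
wrist_force: [0.2, 0.1, 0.7]
width: 0.0
time: 6.6
tool_pos: [0.4131, -0.1011, 0.1378]
tcp_rot: [0.273, 1.554, -0.273]
wrist_force: [0.3, -0.7, -0.7]
width: 0.002
```

View pics/s5c.png

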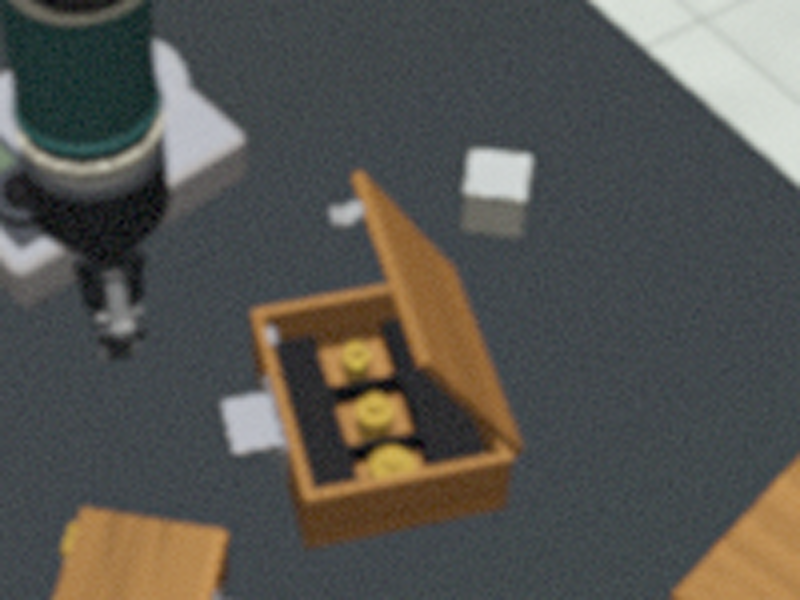

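View pics/c5c.png

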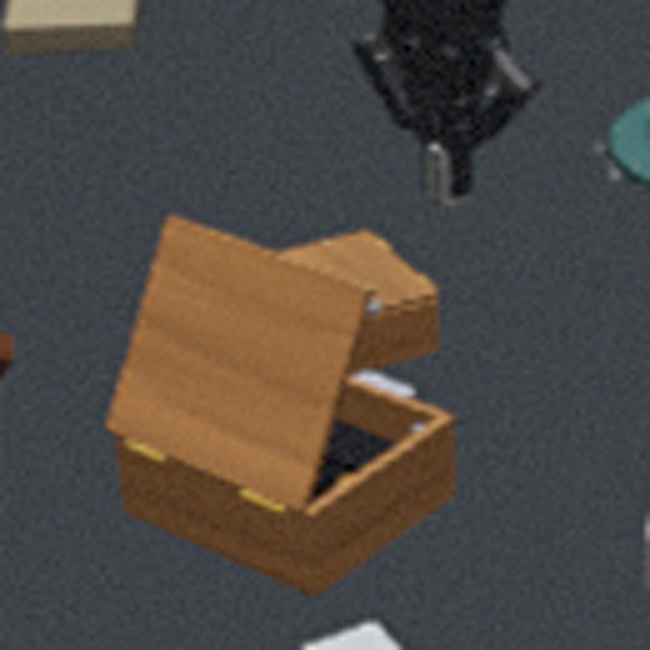

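```bash
python3 - <<'E'
from h import *
np.set_printoptions(precision=4,suppress=True)
s=load('s5');c=load('c5')
A=tri([ray(s,338,222.5),ray(c,295,208.4)]);B=tri([ray(s,356.2,271.2),ray(c,254.4,193)])
print(A,B,np.linalg.norm(A-B)); m=(A+B)/2
o=np.array([.564,-.156]);x=np.array([np.cos(-.348),np.sin(-.348)])
lx=(m[:2]-o)@x; print(m,'lid x in case',lx,'angle',np.arctan2(m[2]-.06,.065-lx))
t=read_state()['tool_pos'];print('tcp case x,y',(t[:2]-o)@x,(t[:2]-o)@np.array([-x[1],x[0]]),t)
E
```

```text
[ 0.5914 -0.0819  0.1675] [ 0.5408 -0.2264  0.1691] 0.15308723660957696
[ 0.5661 -0.1542  0.1683] lid x in case 0.0013555427481898219 angle 1.0394584287205646
tcp case x,y -0.16053167332899 0.0001243595594386105 [ 0.4131 -0.1011  0.1378]
```

The lid is at 1.04 rad with its edge about over the case origin. The TCP is on the case centreline at x = -160 mm, so I approach along the case's +x and then push slowly.

```bash
python3 -m creep '[[255,[10,-3.6,0],0],[255,[22,-8,0],0],[255,[25,-9,0],0],[255,[25,-9,0],0],[255,[22,-8,0],0],[255,[10,-3.6,0],0],[255,[4.7,-1.7,0],0],[255,[4.7,-1.7,0],0]]'
python3 -m creep '[[255,[4.7,-1.7,0],0],[255,[4.7,-1.7,0],0],[255,[4.7,-1.7,0],0],[255,[4.7,-1.7,0],0],[255,[4.7,-1.7,0],0],[255,[4.7,-1.7,0],0],[255,[4.7,-1.7,0],0],[255,[4.7,-1.7,0],0]]'
python3 - <<'E'
from h import *
snap('side','s6');snap('scene','c6')
crop('s6',250,180,450,330,4,'s6c');crop('c6',220,150,350,280,5,'c6c')
E
```

```text
time: 7.37
tool_pos: [0.5365, -0.1458, 0.1372]
tcp_rot: [0.273, 1.555, -0.273]
wrist_force: [0.6, -0.6, 0.3]
width: 0.0
time: 8.03
tool_pos: [0.5755, -0.1597, 0.1412]
tcp_rot: [0.273, 1.551, -0.273]
wrist_force: [-6.6, 2.4, 21.8]
width: 0.003
```

View pics/s6c.png

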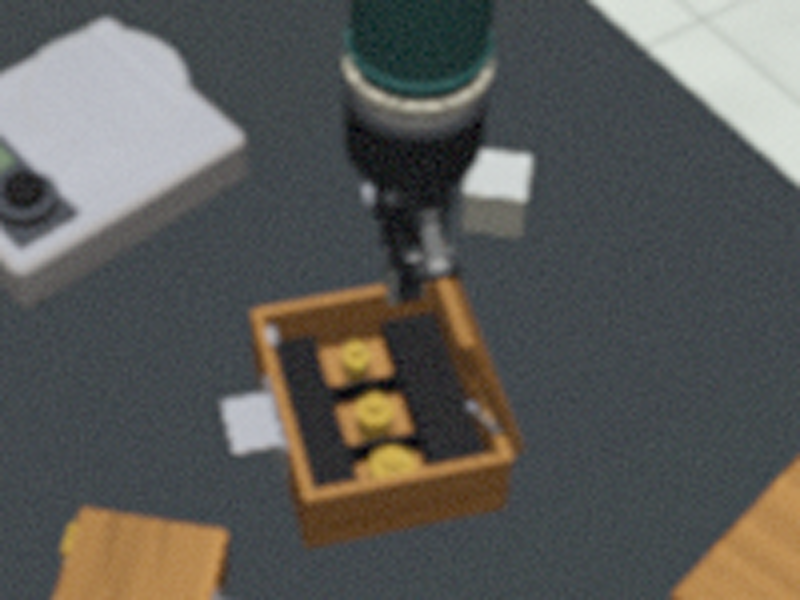

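View pics/c6c.png

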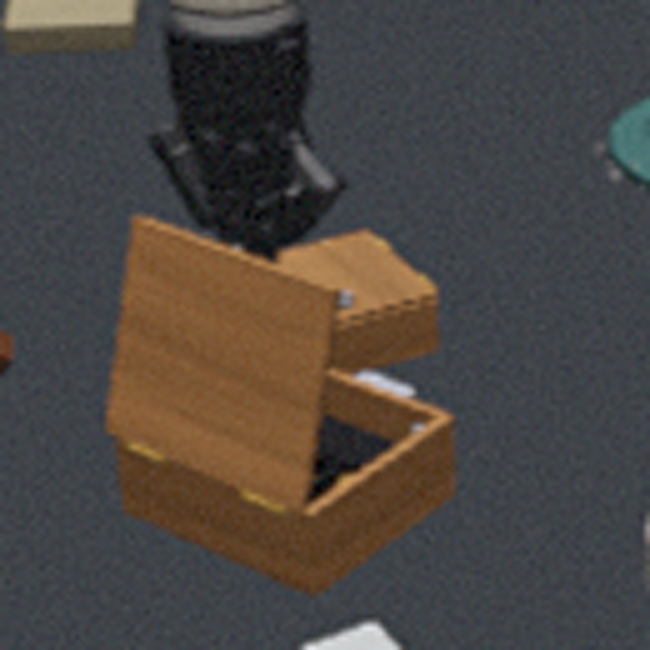

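The wrist reads +22 N upward. The rising lid edge has caught under the finger's knuckle, about 40 mm above the tip. I'll back off and raise the hand so that only the plain fingertip part bears on the lid.

```bash
python3 -m creep '[[255,[-4,1.4,4],0],[255,[-4,1.4,6],0],[255,[-4,1.4,8],0],[255,[-4,1.4,8],0],[255,[0,0,0],0],[255,[0,0,0],0],[255,[0,0,0],0],[255,[0,0,0],0]]'
python3 - <<'E'
from h import *
snap('side','s7');snap('scene','c7')
crop('s7',250,180,450,330,4,'s7c');crop('c7',220,150,350,280,5,'c7c')
E
```

```text
time: 8.8
tool_pos: [0.5579, -0.1537, 0.1634]
tcp_rot: [0.273, 1.554, -0.273]
wrist_force: [-0.2, 0.5, 0.7]
width: -0.0
```

View pics/s7c.png

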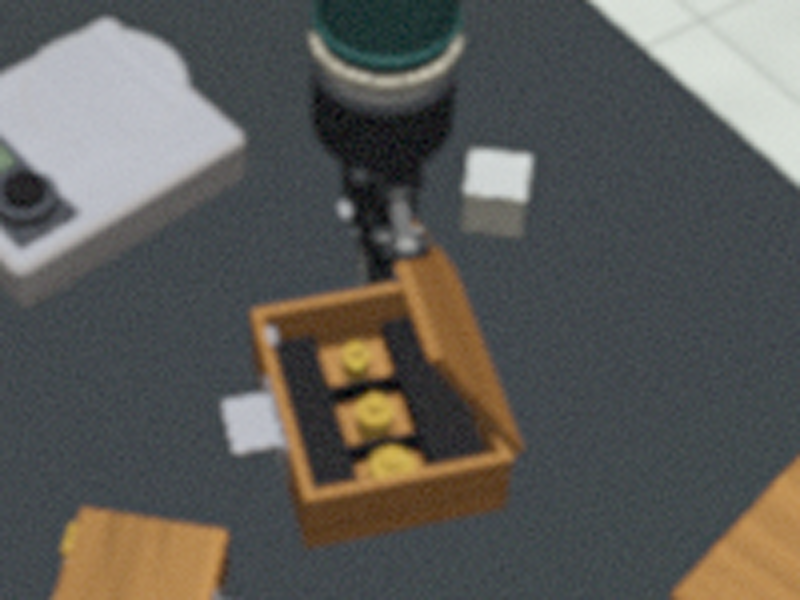

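View pics/c7c.png

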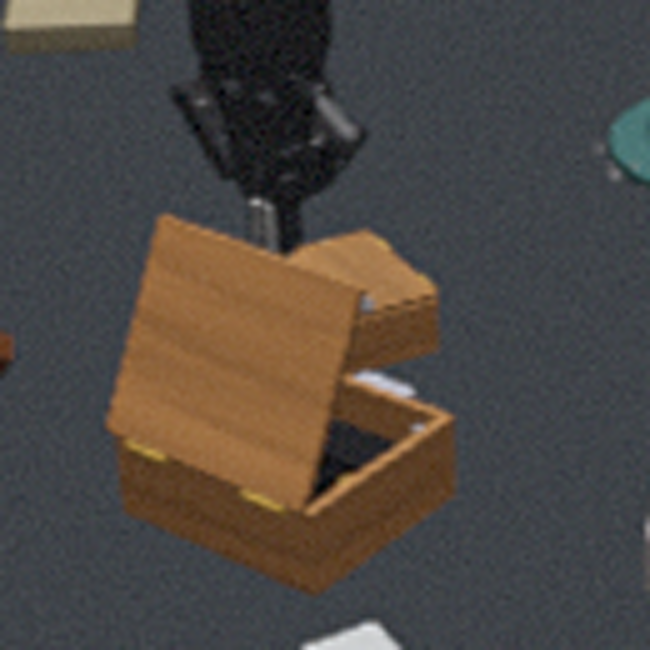

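The case and weights are unmoved, and the lid rests lightly on the finger. I'll push on from here.

```bash
python3 -m creep '[[255,[3.8,-1.4,0],0],[255,[3.8,-1.4,0],0],[255,[3.8,-1.4,0],0],[255,[3.8,-1.4,0],0],[255,[3.8,-1.4,0],0],[255,[3.8,-1.4,0],0],[255,[0,0,0],0],[255,[0,0,0],0]]'; python3 -m creep '[[255,[3.8,-1.4,0],0],[255,[3.8,-1.4,0],0],[255,[3.8,-1.4,0],0],[255,[3.8,-1.4,0],0],[255,[0,0,0],0],[255,[0,0,0],0],[255,[0,0,0],0],[255,[0,0,0],0]]'
```

```text
time: 9.57
tool_pos: [0.5812, -0.1623, 0.1637]
tcp_rot: [0.273, 1.554, -0.273]
wrist_force: [0.0, 0.1, -0.8]
width: 0.0
time: 10.23
tool_pos: [0.596, -0.1677, 0.1637]
tcp_rot: [0.273, 1.554, -0.273]
wrist_force: [0.1, -0.0, -0.2]
width: 0.001
```

```bash
python3 -m creep '[[255,[3.8,-1.4,0],0],[255,[3.8,-1.4,0],0],[255,[3.8,-1.4,0],0],[255,[3.8,-1.4,0],0],[255,[3.8,-1.4,0],0],[255,[0,0,0],0],[255,[0,0,0],0],[255,[0,0,0],0]]'
python3 - <<'E'
from h import *
snap('side','s8');snap('scene','c8')
crop('s8',250,180,450,330,4,'s8c');crop('c8',220,150,350,280,5,'c8c')
E
```

```text
time: 10.9
tool_pos: [0.6151, -0.1747, 0.1636]
tcp_rot: [0.273, 1.554, -0.273]
wrist_force: [0.5, -0.2, 0.5]
width: 0.003
```

View pics/s8c.png

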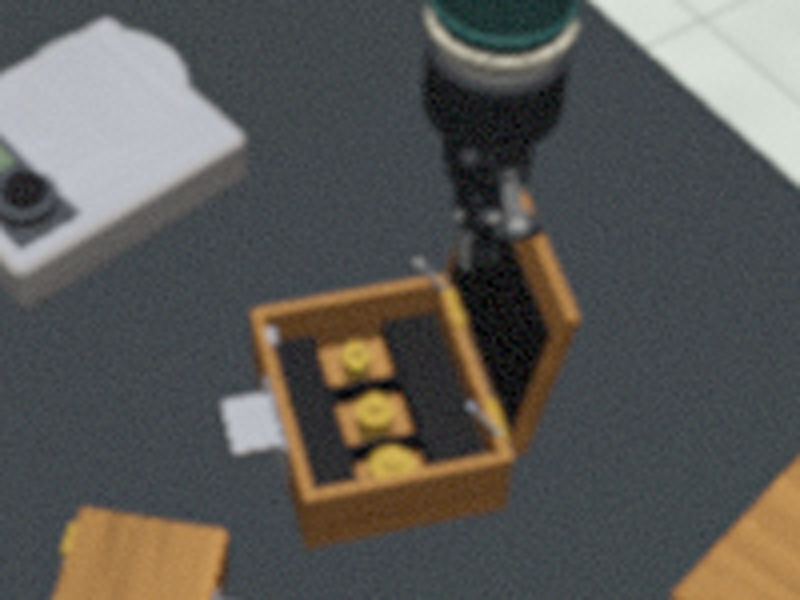

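View pics/c8c.png

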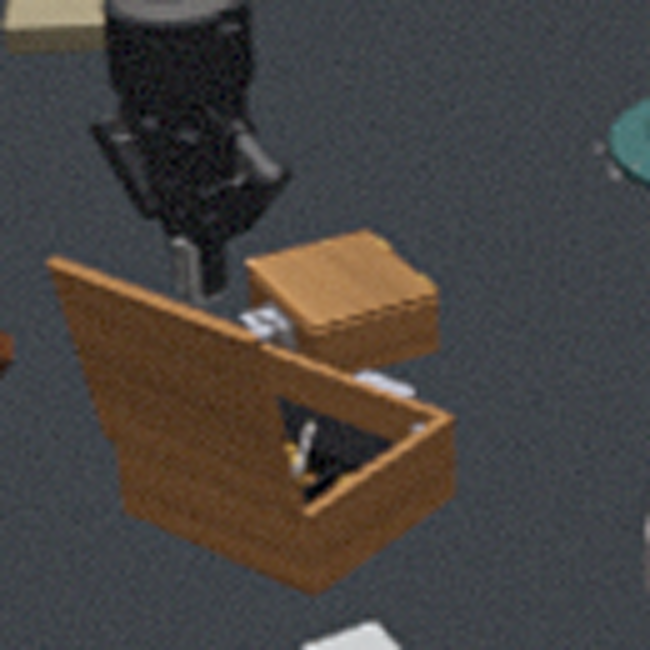

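The lid has already swung past upright to about its stop, and the finger is free of it. I'll withdraw upward and back, then measure.

```bash
python3 -m creep '[[255,[-15,5.5,0],0],[255,[-28,10,15],0],[255,[-28,10,25],0],[255,[-28,10,25],0],[255,[-28,10,25],0],[255,[-15,20,10],0],[255,[0,35,10],0],[255,[0,35,0],0]]'
python3 -m creep '[[255,[0,35,0],0],[255,[0,35,0],0],[255,[0,20,0],0],[255,[0,0,0],0],[255,[0,0,0],0],[255,[0,0,0],0],[255,[0,0,0],0],[255,[0,0,0],0]]'
python3 - <<'E'
from h import *
snap('side','s9');snap('scene','c9')
crop('s9',250,180,450,330,4,'s9c');crop('c9',220,150,350,280,5,'c9c')
E
```

```text
time: 11.67
tool_pos: [0.4734, -0.0391, 0.2772]
tcp_rot: [0.275, 1.547, -0.275]
wrist_force: [1.3, 0.5, 0.6]
width: -0.0
time: 12.33
tool_pos: [0.4732, 0.0497, 0.2737]
tcp_rot: [0.274, 1.553, -0.274]
wrist_force: [0.5, -0.1, 0.1]
width: 0.004
```

View pics/s9c.png

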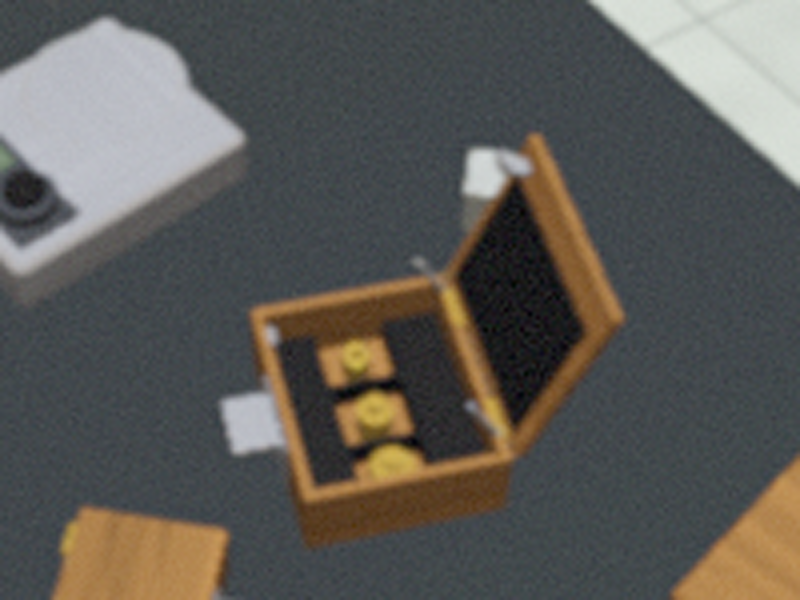

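View pics/c9c.png

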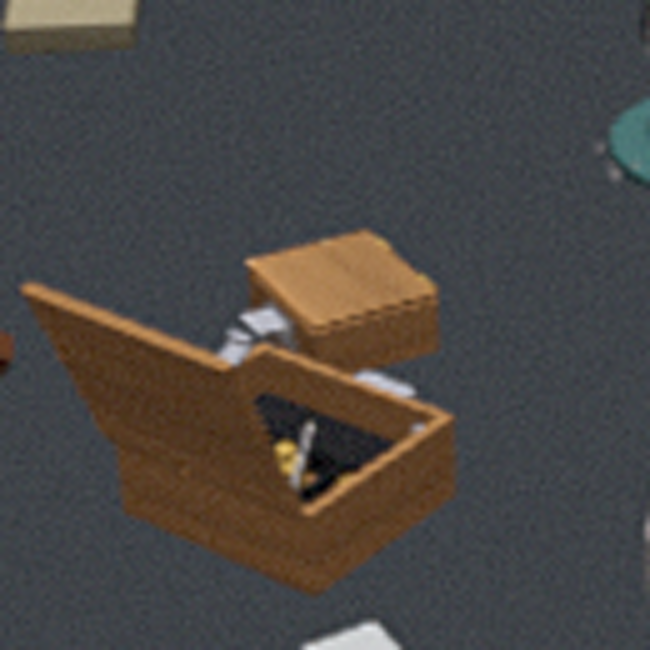

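View pics/c9.png

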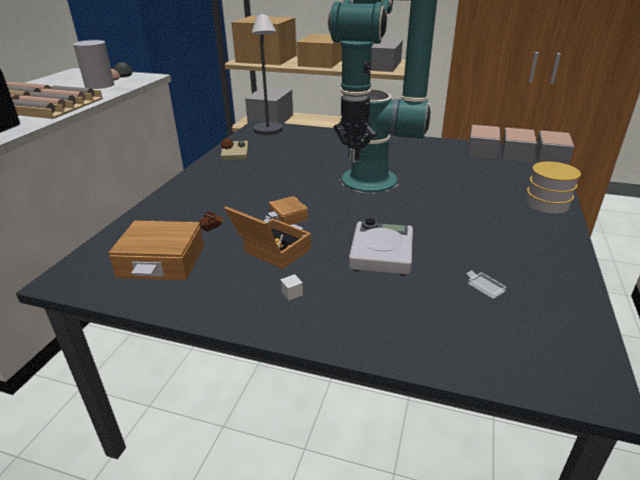

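```bash
python3 -m creep '[[255,[0,0,0],0],[255,[0,0,0],0],[255,[0,0,0],0],[255,[0,0,0],0],[255,[0,0,0],0],[255,[0,0,0],0],[255,[0,0,0],0],[255,[0,0,0],0]]'
python3 - <<'E'
from h import *
snap('side','s10');snap('scene','c10')
for a,b in(('s9','s10'),('c9','c10'),('s0','s10')) if False else (('s9','s10'),('c9','c10'),('side0','s10')):
    d=cv2.absdiff(cv2.GaussianBlur(load(a)['p'],(5,5),0),cv2.GaussianBlur(load(b)['p'],(5,5),0)).max(2)
    print(a,b,(d>25).sum(), cv2.boundingRect((d>25).astype(np.uint8)))
s=load('s10');c=load('c10')
# rear/outer edge corners: -y (622,320), +y (535,135); scene -y (25,287), +y (228,368)
A=tri([ray(s,250+535/4,180+135/4),ray(c,220+228/5,150+368/5)]);B=tri([ray(s,250+620/4,180+320/4),ray(c,220+24/5,150+287/5)])
m=(A+B)/2;o=np.array([.564,-.156]);x=np.array([np.cos(-.348),np.sin(-.348)])
print(A,B,np.linalg.norm(A-B));lx=(m[:2]-o)@x;print(lx,'angle',np.arctan2(m[2]-.06,.065-lx))
E
```

```text
time: 13.1
tool_pos: [0.4731, 0.0508, 0.2738]
tcp_rot: [0.273, 1.554, -0.273]
wrist_force: [-0.2, 0.5, 0.4]
width: -0.002
s9 s10 0 (0, 0, 0, 0)
c9 c10 15 (331, 36, 14, 87)
side0 s10 30579 (0, 0, 407, 341)
[ 0.69925881 -0.12283068  0.17315504] [ 0.64987199 -0.26375462  0.1733095 ] 0.14932729094861763
0.11665521748450337 angle 1.9987843593216497
```

The lid is at rest at its stop: my measurement is 2.0 rad, against the 1.95 stop. The case, weights and samples show no change, the tab is back up, and the hand is clear.

```bash
python3 -c "
from workcell import *
print(finish_job())"
```

```text
the job is handed in; nothing more can be done
None
```

I opened the middle-sized case and handed the job in at about 13 s; no verdict was reported. I pressed the tab about 6 mm with the shut fingertips and moved clear. The lid sprang up by itself, measured at 1.04 rad. I then pushed it past upright, and it fell back to its stop.

**Last checks:** I measured the lid at about 2.0 rad, which agrees with the 1.95 stop within error. Two side pictures 0.8 s apart showed no change. By eye, the tab was back up, the case had not moved, the weights were in their wells, and the marble cube, ore and boat looked undisturbed. The hand was clear, with the wrist force near zero.

**What went wrong on the way:** On the first push the hand was too low. The rising lid edge caught under the finger knuckle, and the wrist read about 22 N upward at the end of that call. The limit is 35 N, but the force between readings is not known. I backed off, raised the hand 26 mm and pushed again, and the readings stayed under 1 N.

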